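# Feel out and seat a proud plug with a straightedge

### The arm

A 6-joint arm with a two-finger parallel gripper is mounted at the origin on a cart in front of the work surface, level with it; the furniture and walls round the work are solid. World frame = base frame: x ahead of the robot, y to its left, z up, the work surface at z = 0. Lengths are in m, angles in degrees, forces in N, time in s.
With the tool pointing down it reaches from about 0.225 to 0.725 m from the base axis. Payload 3.1 kg.
Tool frame: the origin (TCP) lies midway between the tips of the shut fingers; the grasp point (between the pads) lies 19 mm behind it (env.grasp_offset is the distance from the TCP to the grasp point, in m); z points along the fingers, y is the line along which they close (so a half turn about z gives the same grasp; the last joint's range is limited). The gripper opens to 85 mm and grips with 20 to 120 N. Pads are 22 mm wide; open, the fingers measure 114 mm over their backs; the gripper's body (76 mm by 85 mm) begins 54 mm behind the grasp point. The pads swing forward as they close: fully open they stand 13 mm farther back than shut.
Start: joints at [62.922, 2.75, 5.684, 92.934, 0, 82.678], TCP at [0.177, 0.494, 0.231] pointing down, gripper open.
Joint ranges: [-166.93, 166.93], [-56.73, 111.36], [-69.38, 81.34], [-121.58, 131.49], [-85.45, 84.26], [-180, 180]. Speed limits (degrees/s): [159.86, 159.86, 180, 180, 180, 180].

### API

Orientations are given as [roll, pitch, yaw] about the fixed x, y, z axes, in that order (R = Rz(yaw) Ry(pitch) Rx(roll)).
In Python, from plant import env gives the robot as it stands. Calls block until the motion is done:
- env.goto(position, orientation): joint-space move of the TCP to a pose.
- env.move_linear(position, ori=None, speed=0.15, guard=None): straight line of the TCP; ori=None keeps the orientation; speed is the mean speed in m/s. With guard (N) it stops when the force on the tool has changed by that much, and returns True; else False.
- env.move_joints(angles): joint-space move.
- env.open_gripper() and env.grasp(grip_force=None): open the fingers fully, or close them until they stop; grip_force is the grip in N (None keeps the last).
- env.pause(seconds).
- env.ik(position, orientation): joint angles nearest the present ones, or None.
- env.read_state(): the state.
- env.read_camera(name): name is "scene" or "top" or "wrist"; returns the picture (400x640x3 uint8, blue, green, red); there is no depth.
- env.calibration(name): a dict with "fx", "fy", "cx", "cy" (pixels), "position" and "orientation" of the camera in the world. Camera axes: x right, y down, z forward; pixel columns grow to the right and rows downward; lengths in m; the calibration is good to about 2 mm. A picture is of the moment at which its call begins: read the wrist's pose just before it. calibration takes no time and is no camera call; for the wrist camera it gives the pose at the moment of the call.
A pose or a line that the arm cannot do raises env.MotionError and nothing moves.
- env.hand_in(): hands the job in; it is judged then, once.
The state is a dict: "time_s": time; "joint_positions": joint angles; "qvel": joint speeds; "effort": joint torques, N m; "tool_pos": TCP position; "eef_rot": TCP orientation; "contact_force": force on the tool from outside, world axes, zero at the start; "moment": the same for the moment, N m; "finger_gap": opening from 0.0 (shut) to 1.0 (fully open); "finger_force": force on a finger pad.
Only numpy, scipy, OpenCV 4.12 (cv2) and the standard library are available. Lean on these libraries where they do the work, as an engineer would, in place of code of your own. Each camera call takes 0.05 s, during which the arm holds its last target. There are 200 camera calls.

### The job

One of the three press-in plugs in the aluminium base plate stands slightly proud. Lay the straightedge on the plate along the row of plugs, let go, and press lightly on its left end and then on its right end to feel it rock (press close to the tips); press the proud plug fully home, then with the straightedge lying along the row press the left end and again the right end to prove that it no longer rocks. Leave the straightedge lying centred along the row, and do not shift the tape roll, the varnish bottle or the loupe.

Things in the scene. Friction and masses are not known exactly. Their poses are not given: they have to be found in the camera images.
- plate: Aluminium base plate, 70 (x) x 250 (y) x 22 (z) mm, fixed to the desk. Origin: centre of its underside; x roughly away from the robot, y along the row of plugs to the robot's left (left end = +y), z up; top face at z = 22 mm. Three look-alike grey round plugs, 16 mm across, sit at x = 0, y = +60, 0, -60 mm; two are home, one (a different one each time) stands 3.3 to 4.5 mm proud.
- seat_left (a point): Point on the plate's top face at the left plug (plate y = +60 mm); fixed to the plate, so it does not show the plug's height.
- seat_middle (a point): The same for the middle plug (plate y = 0). Each plug, when home, stands 0.3 mm over the face. A proud one slides straight down against a steady friction of about 18 N (less does not move it), stops dead when home and stays where it is left. It can be pressed directly or through the straightedge lying on it.
- seat_right (a point): The same for the right plug (plate y = -60 mm).
- straightedge: Loose steel straightedge, 0.14 kg: bar 22 (x) x 230 (y) x 9 (z) mm, black grip block 14 (x) x 40 (y) mm in the middle up to z = 29 mm; pick it there, across x. Origin: centre of the flat underside. Same both ways round. Centred over a plug h proud at plate y = p, it leans h/(115 mm - p) when its left end is pressed and h/(115 mm + p) when its right end is; about 2 N on an end tips it.
- tape: Roll of tape lying flat, 100 x 98 x 25 mm, loose bystander; origin at the centre of its underside.
- bottle: Small clear varnish bottle with a tall white cap, 27 mm across, 71 mm high, loose bystander; origin at the centre of its underside.
- loupe: Small folding loupe with light grey covers, 26 x 42 x 15 mm, loose bystander; origin at the centre of its underside.

How it is judged (in metres and radians):
On the way, in this order (a step that is already met when the one before it is completed fails the run):
1. the straightedge lies on the plate along the row of plugs, released (x of straightedge in the frame of plate between -0.01 and 0.01 m and y of straightedge in the frame of plate between -0.02 and 0.02 m and angle between the y axis of straightedge and the y axis of plate, either way round below 0.12 rad and contact force between the fingers and straightedge below 0.05 N and linear speed of straightedge below 0.01 m/s and z of straightedge in the frame of plate between 0.02 and 0.028 m), for 0.2 s.
2. its left end is pressed (over 3 N, at least 80 mm left of the plate's middle) and it leans over the proud plug (x of straightedge in the frame of plate between -0.01 and 0.01 m and y of straightedge in the frame of plate between -0.02 and 0.02 m and angle between the y axis of straightedge and the y axis of plate, either way round below 0.12 rad and contact force between the fingers and straightedge above 3 N and y of the grasp point in the frame of plate above 0.08 m and angle between straightedge's own z axis and vertical above 0.011 rad), for 0.1 s.
3. its right end is pressed likewise and it leans over the proud plug again: it rocks (x of straightedge in the frame of plate between -0.01 and 0.01 m and y of straightedge in the frame of plate between -0.02 and 0.02 m and angle between the y axis of straightedge and the y axis of plate, either way round below 0.12 rad and contact force between the fingers and straightedge above 3 N and y of the grasp point in the frame of plate below -0.08 m and angle between straightedge's own z axis and vertical above 0.011 rad), for 0.1 s.
4. with the plug home, its left end is pressed and it stays flat on the plate (x of straightedge in the frame of plate between -0.01 and 0.01 m and y of straightedge in the frame of plate between -0.02 and 0.02 m and angle between the y axis of straightedge and the y axis of plate, either way round below 0.12 rad and contact force between the fingers and straightedge above 3 N and y of the grasp point in the frame of plate above 0.08 m and angle between straightedge's own z axis and vertical below 0.007 rad and z of straightedge in the frame of plate between 0.02 and 0.0234 m), for 0.1 s.
5. its right end is pressed and it stays flat on the plate (x of straightedge in the frame of plate between -0.01 and 0.01 m and y of straightedge in the frame of plate between -0.02 and 0.02 m and angle between the y axis of straightedge and the y axis of plate, either way round below 0.12 rad and contact force between the fingers and straightedge above 3 N and y of the grasp point in the frame of plate below -0.08 m and angle between straightedge's own z axis and vertical below 0.007 rad and z of straightedge in the frame of plate between 0.02 and 0.0234 m), for 0.1 s.
At the end, for the whole second after the job is handed in: The straightedge lies released and at rest on the plate along the row of plugs (within 10 mm across, 20 mm along, 0.12 rad), flat on the face: within 0.007 rad and 1.4 mm of it, so no plug stands proud under it (x of straightedge in the frame of plate between -0.01 and 0.01 m and y of straightedge in the frame of plate between -0.02 and 0.02 m and angle between the y axis of straightedge and the y axis of plate, either way round below 0.12 rad and angle between straightedge's own z axis and vertical below 0.007 rad and z of straightedge in the frame of plate between 0.02 and 0.0234 m and contact force between the fingers and straightedge below 0.05 N and linear speed of straightedge below 0.01 m/s); the robot touches nothing.
It fails at once if the tape is shifted by more than 20 mm (distance of tape from where it was at the start of the episode above 0.02 m).
It fails at once if the bottle is shifted by more than 20 mm (distance of bottle from where it was at the start of the episode above 0.02 m).
It fails at once if the loupe is shifted by more than 20 mm (distance of loupe from where it was at the start of the episode above 0.02 m).
It also fails if it takes over 54 s, if anything falls off the work surface, if the arm or the gripper's body presses on something with over 40 N, if the wrist force passes 120 N, or if a joint passes its speed limit or range.

## Working session

There is one attempt and no reset: what is moved stays moved. The work goes in short steps, each a Python script; the robot and the scene stay as the last script left them, time stands still between calls to the robot, and variables do not carry over. Pictures are saved under pics/ and viewed, at most 10 in all, crops included, and the job is handed in when it is done.

```bash
ls; mkdir -p pics; python3 - <<'E'
from plant import env
import cv2
for n in("scene","top"):
    c=env.calibration(n);print(n,c);cv2.imwrite(f"pics/{n}0.png",env.read_camera(n))
print(env.read_state(),env.grasp_offset)
E
```

```text
pics
scene {'fx': 429.3017178869913, 'fy': 429.3017178869913, 'cx': 321.3900691383484, 'cy': 201.66616626897854, 'position': array([0.0948588 , 0.44260661, 0.40116808]), 'orientation': array([-116.35974809,   -1.50807913, -138.63648256])}
top {'fx': 361.64188940527333, 'fy': 361.64188940527333, 'cx': 324.6959789482744, 'cy': 199.1628065059727, 'position': array([ 0.42722834, -0.15009669,  0.88863971]), 'orientation': array([-1.70031981e+02,  3.96220015e-02, -8.87464693e+01])}
{'time_s': 0.1, 'joint_positions': array([ 6.29214039e+01,  2.79040883e+00,  5.59871363e+00,  9.29340144e+01,
       -1.06685107e-04,  8.26791771e+01]), 'qvel': array([ 0.02300416, -0.0940987 ,  0.20455382, -0.06899606,  0.05761857,
       -0.04170224]), 'effort': array([ 3.32646938e-03, -3.39852083e+01,  3.20935392e+01,  1.58323080e-02,
        2.69674860e-05,  4.32341395e-06]), 'tool_pos': array([0.17721189, 0.49358473, 0.23020184]), 'eef_rot': array([-1.79875302e+02, -1.59127273e-02,  1.60242210e+02]), 'contact_force': array([0.02292064, 0.35387136, 0.9740944 ]), 'moment': array([-0.00371711, -0.02597173, -0.01742002]), 'finger_force': 0.0, 'finger_gap': 0.9978110682458643} 0.0187
```

View pics/top0.png

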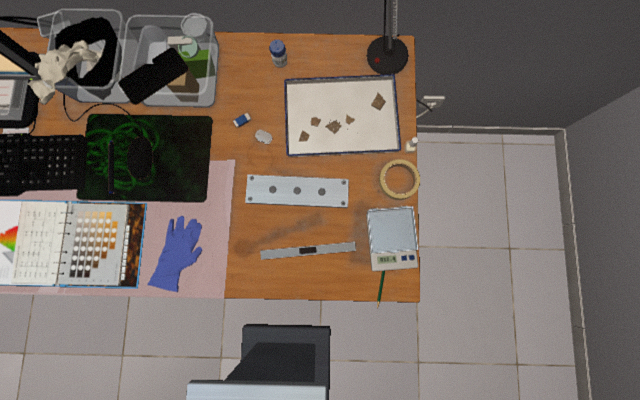

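View pics/scene0.png

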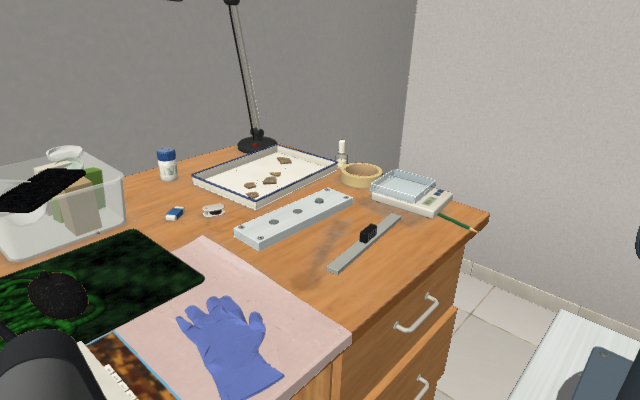

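The top view shows the plate at about (297,191) with plugs at x≈273, 297 and 322, the straightedge grip at (308,250), and the tape at (399,179). I'll enlarge it for accuracy.

```bash
python3 - <<'E'
import cv2
im=cv2.imread("pics/top0.png")
cv2.imwrite("pics/c1.png",cv2.resize(im[165:265,235:365],None,fx=6,fy=6,interpolation=cv2.INTER_CUBIC))
E
cat > h.py <<'E'
from plant import env
import numpy as np, cv2
from scipy.spatial.transform import Rotation as R
def px(c,u,v,z):
    d=R.from_euler('xyz',c["orientation"],degrees=True).apply([(u-c["cx"])/c["fx"],(v-c["cy"])/c["fy"],1])
    p=np.array(c["position"]); return p+d*(z-p[2])/d[2]
def proj(c,P):
    q=R.from_euler('xyz',c["orientation"],degrees=True).inv().apply(np.atleast_2d(P)-c["position"])
    return q[:,:2]/q[:,2:]*[c["fx"],c["fy"]]+[c["cx"],c["cy"]]
E
```

```text
(no output)
```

View pics/c1.png

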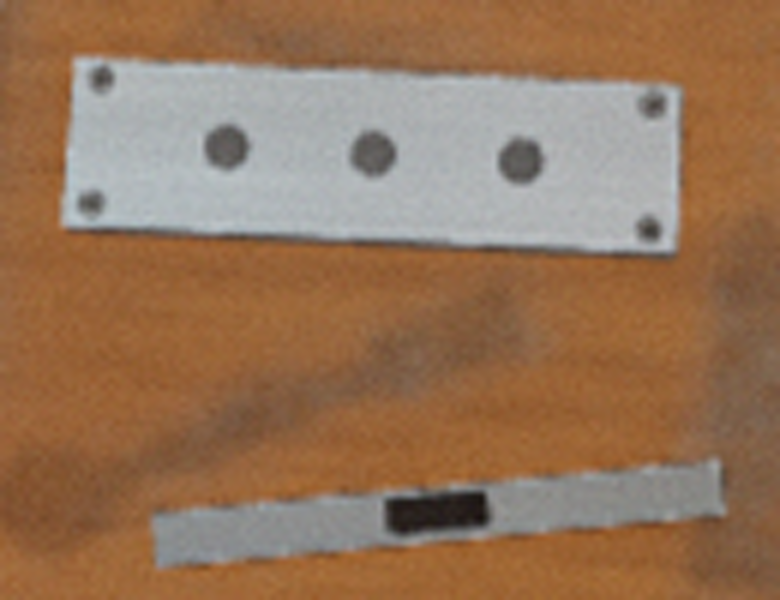

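```bash
cat >> h.py <<'E'
def crop(c,P,z): return np.array([px(c,235+(x+.5)/6-.5,165+(y+.5)/6-.5,z) for x,y in P])
E
python3 - <<'E'
from h import *
np.set_printoptions(precision=4,suppress=True)
c=env.calibration("top")
pl=crop(c,[(227,147),(373,154),(521,160)],.023);print(pl)
co=crop(c,[(75,57),(680,87),(677,254),(63,227)],.022);print(co,co.mean(0))
e=crop(c,[(155,540.5),(720.5,487)],.009);print(e,e.mean(0),np.linalg.norm(e[0]-e[1]))
print(crop(c,[(437,511)],.029))
d=e[0]-e[1];print("bar yaw",np.degrees(np.arctan2(-d[0],d[1])))
d=co[0]+co[3]-co[1]-co[2];print("plate yaw",np.degrees(np.arctan2(-d[0],d[1])))
d=pl[0]-pl[2];print(np.degrees(np.arctan2(-d[0],d[1])))
print(px(c,399,179,.02),px(c,412,145,.05), px(c,264,137,.01))
E
```

```text
[[ 0.6015 -0.018   0.023 ]
 [ 0.5999 -0.0775  0.023 ]
 [ 0.5987 -0.1377  0.023 ]]
[[ 0.638   0.0464  0.022 ]
 [ 0.6308 -0.2021  0.022 ]
 [ 0.5616 -0.2016  0.022 ]
 [ 0.5673  0.047   0.022 ]] [ 0.5994 -0.0776  0.022 ]
[[ 0.4429  0.0055  0.009 ]
 [ 0.4692 -0.221   0.009 ]] [ 0.456  -0.1077  0.009 ] 0.22796505205933712
[[ 0.4564 -0.1081  0.029 ]]
bar yaw 6.610896078921015
plate yaw -1.4843347681827215
-1.3346157285574154
[ 0.6342 -0.328   0.02  ] [ 0.7121 -0.3544  0.05  ] [0.7388 0.0118 0.01  ]
```

```bash
python3 - <<'E'
from h import *
env.goto([.456,-.1078,.10],[180,0,96.6])
cv2.imwrite("pics/w1.png",env.read_camera("wrist"))
g=env.move_linear([.456,-.1078,.012],speed=.12,guard=8);print("guard",g)
env.grasp(40)
s=env.read_state();print(s["time_s"],s["tool_pos"],s["finger_gap"],s["finger_force"])
env.move_linear([.456,-.1078,.07],speed=.1)
s=env.read_state();print(s["time_s"],s["finger_gap"],s["finger_force"],s["contact_force"])
env.goto([.5997,-.0776,.07],[180,0,88.6])
cv2.imwrite("pics/t2.png",env.read_camera("top")[150:270,235:405].repeat(4,0).repeat(4,1))
print(env.read_state()["time_s"])
E
```

```text
guard False
4.0833 [ 0.45626759 -0.10794272  0.0123068 ] 0.15331325345983324 40.47404766082764
4.8167 0.15074923267305598 40.12578785419464 [ 0.34933666 -1.26766212 -1.80276705]
5.5083
```

View pics/w1.png

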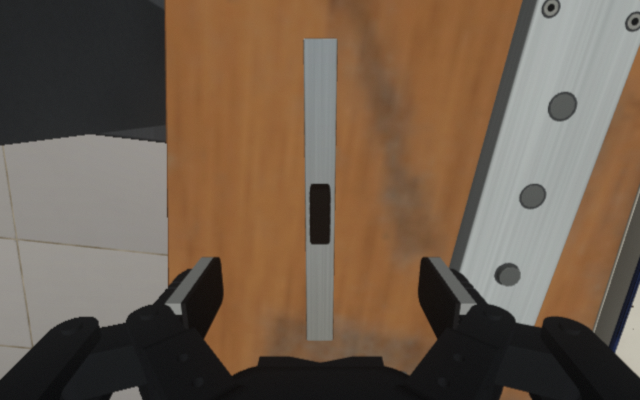

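View pics/t2.png

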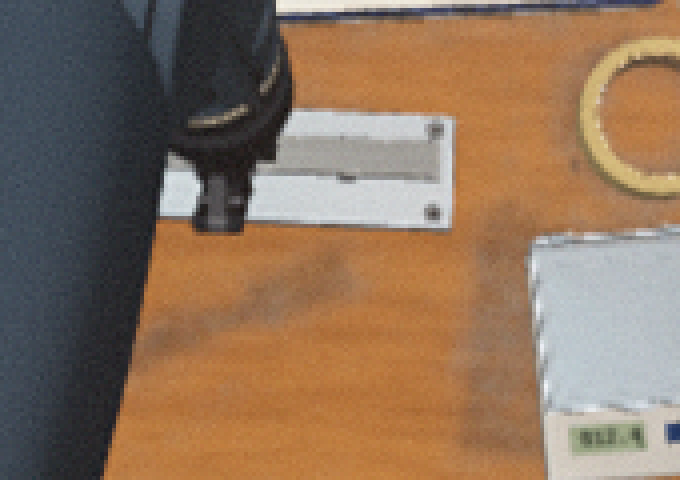

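The wrist view shows the bottom plug at (508,273), which is the right one, with its side visible, so it's probably the proud one. In the top view the bar lines up with the plate. Next I'll place it and do the rock presses.

```bash
cat >> h.py <<'E'
C=np.array([.5997,-.0776]); U=np.array([.0244,.9997]); O=[180,0,88.6]   # plate centre, row direction, tool yaw
def at(y,z): return [*(C+y*U),z]
def press(y,guard=6,hover=.055,hold=.4,low=.022,speed=.02):
    env.goto(at(y,hover+.01),O)
    env.move_linear(at(y,.043),speed=.1,guard=guard)
    g=env.move_linear(at(y,low),speed=speed,guard=guard)
    env.pause(hold); s=env.read_state()
    print("press",y,g,round(s["time_s"],2),s["tool_pos"].round(4),s["contact_force"].round(2),flush=True)
    return s
E
python3 - <<'E'
from h import *
env.move_linear(at(0,.042),speed=.1)
g=env.move_linear(at(0,.0345),speed=.012,guard=3)
s=env.read_state();print(g,s["tool_pos"],s["contact_force"])
env.open_gripper();env.pause(.3)
env.move_linear(at(0,.10),speed=.15);env.pause(.1)
env.grasp(40)
print(env.read_state()["time_s"],env.read_state()["contact_force"])
press(.103)
cv2.imwrite("pics/s3.png",cv2.resize(env.read_camera("scene")[150:270,210:410],None,fx=4,fy=4))
E
```

```text
True [ 0.60029613 -0.07759519  0.03825024] [0.12989623 0.72335596 4.92903093]
8.8333 [-0.51330939  0.0701832   0.51409563]
press 0.103 True 10.78 [0.6023 0.0254 0.0314] [-0.78  0.8   5.78]
```

View pics/s3.png

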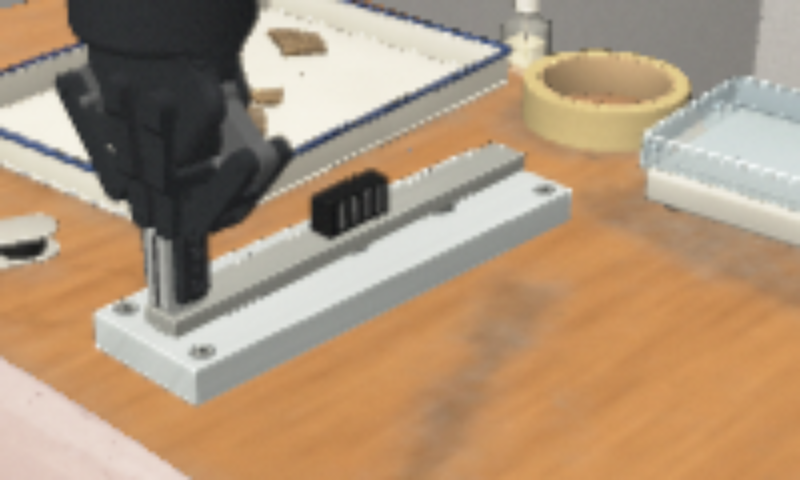

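The left end is pressed (contact at about (180,310)) with 5.8 N, and the right end is visibly lifted off the plate. Now the right end.

```bash
python3 - <<'E'
from h import *
env.move_linear(at(.103,.065),speed=.15)
s=press(-.105)
cv2.imwrite("pics/s4.png",cv2.resize(env.read_camera("scene")[150:270,210:410],None,fx=4,fy=4))
E
```

```text
press -0.105 True 13.47 [ 0.5979 -0.1836  0.0326] [ 0.66 -0.02  5.28]
```

View pics/s4.png

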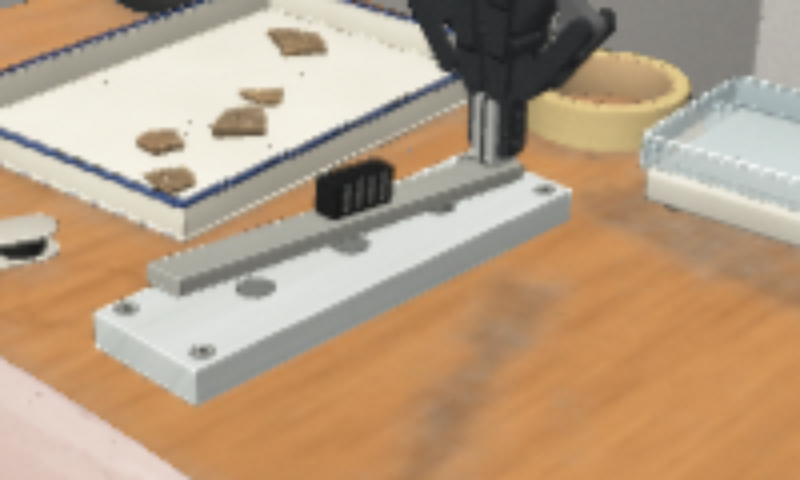

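The bar rocked: the left end at (165,275) is lifted with the right end down, so the right plug is the proud one. I'll press it home through the bar, then do both proof presses.

```bash
python3 - <<'E'
from h import *
env.move_linear(at(-.105,.043),speed=.04)
env.move_linear(at(-.105,.06),speed=.15)
s=press(-.06,guard=32,low=.027,speed=.01,hold=.2)
env.move_linear(at(-.06,.06),speed=.1)
cv2.imwrite("pics/s5.png",cv2.resize(env.read_camera("scene")[150:270,210:410],None,fx=4,fy=4))
E
```

```text
press -0.06 False 16.85 [ 0.5984 -0.1378  0.0316] [-7.08  2.43 17.89]
```

View pics/s5.png

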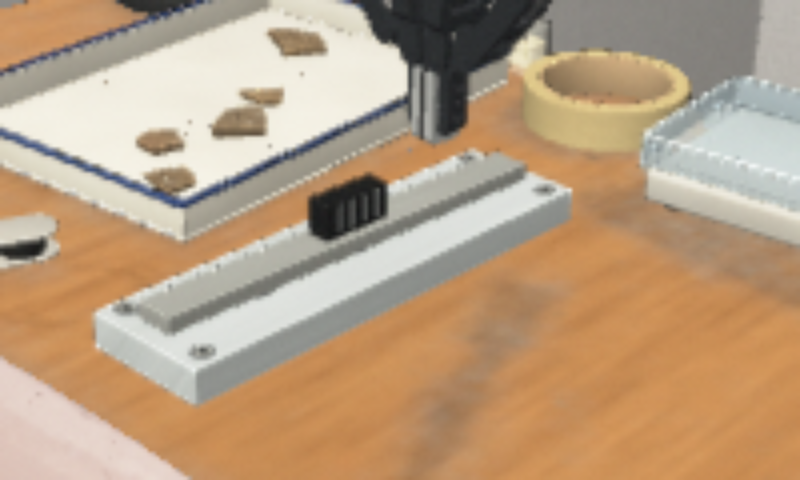

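The bar now lies nearly flat, but the press peaked at only 18 N because of the compliance. I'll repeat it deeper.

```bash
python3 - <<'E'
from h import *
s=press(-.06,guard=33,low=.012,speed=.015,hold=.3)
env.move_linear(at(-.06,.06),speed=.1)
env.goto(at(.103,.10),O)
cv2.imwrite("pics/t6.png",cv2.resize(env.read_camera("top")[165:225,235:365],None,fx=6,fy=6,interpolation=cv2.INTER_CUBIC))
E
```

```text
press -0.06 True 19.53 [ 0.5982 -0.1376  0.0313] [-0.81 -0.01  5.11]
```

View pics/t6.png

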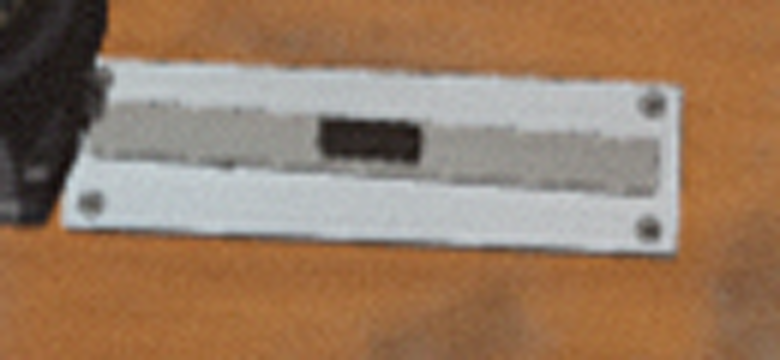

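The guard tripped at 33 N, so the plug is home. The bar is centred: its ends sit at about (92,131) and (658,166), in line with the plate. Now the proof presses.

```bash
python3 - <<'E'
from h import *
press(.103); env.move_linear(at(.103,.065),speed=.1)
press(-.103); env.move_linear(at(-.103,.065),speed=.1)
env.move_linear(at(-.103,.13)); env.goto([.42,-.08,.25],O); env.pause(.2)
print(env.read_state()["time_s"])
cv2.imwrite("pics/s7.png",cv2.resize(env.read_camera("scene")[130:270,210:410],None,fx=4,fy=4))
E
```

```text
press 0.103 True 22.44 [0.6022 0.0254 0.0311] [ 0.07 -0.21  5.06]
press -0.103 True 25.21 [ 0.5973 -0.1807  0.0312] [-0.21  0.11  5.9 ]
27.4333
```

View pics/s7.png

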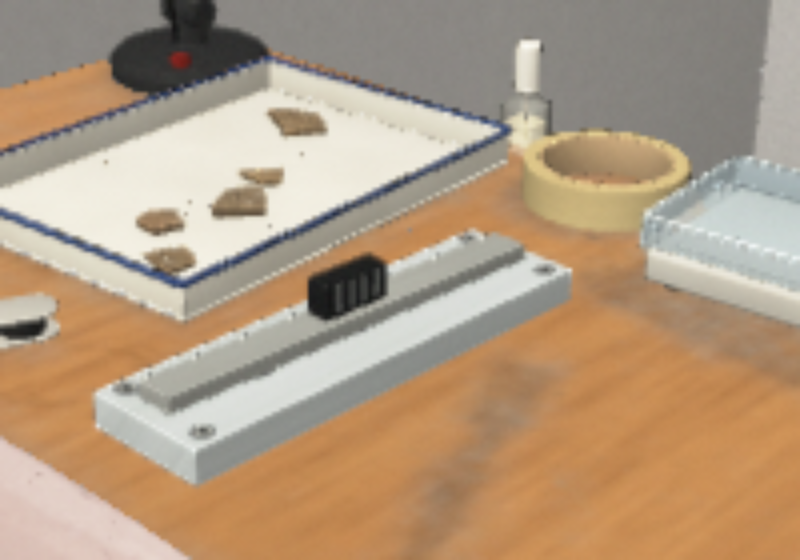

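```bash
python3 - <<'E'
from h import *
c=env.calibration("top")
m=[crop(c,[(370,140)],.051)[0],crop(c,[(92,131),(658,166)],.0313).mean(0)]
d=[(x[:2]-C) for x in m];print(d)
if all(abs(x[0])<.007 and abs(x[1])<.014 for x in d): print(env.hand_in())
E
```

```text
[array([ 0.00022916, -0.00085401]), array([ 0.00084551, -0.00113512])]
the job is handed in; nothing more can be done
None
```

The job is handed in, with no verdict shown: the straightedge rocked over the proud right plug, which I pressed home; both ends then pressed flat (tool height 31.1 and 31.2 mm), the bar lies within about 1 mm of centre, and the tape, bottle and loupe were not touched.

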